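# Bring the apricot preserve round to the front

### The job

Bring the jar of apricot preserve round to the front of the turntable, in line with the tongue that sticks out of its foot, by pushing the pegs on the turntable's rim gently round with your fingertips, either way. Do not touch or lift what stands on the turntable, keep it all standing in its place there, and leave the other things on the tray where they are. Finish with the turntable at rest and your hand clear of it.

Things in the scene. Friction and masses are not known exactly. Their poses are not given: they have to be found in the camera images.
- foot: Fixed dark-wood foot of the turntable, 12 mm thick, flat on the tray; origin on the turntable's axis at tray height (z = 0). Its -x axis points along the FRONT tongue: a 44 mm wide strip with a rounded end that sticks out from under the disc, its end 222 mm from the axis. It lies turned up to 30 degrees either way from pointing straight at the robot's side.
- hub (a point): Centre of the turntable's upper face, on its vertical axis, 30 mm above the tray; its frame turns with the disc. The wooden disc is 290 mm across, 16 mm thick. A preserve jar, a sugar tin and a salt shaker stand loose on it, centred 65 mm from the axis, 120 degrees apart, in any order; each faces the middle of a gap between two pegs.
- peg (a point): Centre of the top of one of six alike upright wooden finger pegs on the disc's rim, 12 mm thick, 45 mm tall (tops 75 mm above the tray), 130 mm from the axis and 60 degrees apart: at 30 (this one), 90, 150, 210, 270 and 330 degrees anticlockwise, seen from above, from the hub frame's x axis.
- turntable (a joint): Angle the disc has turned since the start, rad, anticlockwise from above positive; 0 at the start wherever the jar is. It turns freely both ways for three turns and more, against a light friction of 0.08 N m (under 1 N at the pegs), and stays where it is left.
- jar_mid (a point): Closed jar of apricot preserve, the one round jar on the disc: amber-filled glass with a flat round steel screw cap and a paper label, 62 mm across, 70 mm tall, 0.28 kg; point at its centre, 35 mm above its underside. Stands loose on the disc.
- tin_mid (a point): Sugar tin: square steel tin, 53 mm each way at its lid, 56 mm tall; point at its centre, 28 mm above its underside. Stands loose on the disc.
- shaker_mid (a point): Salt shaker: slim waisted white china piece, 48 mm across the foot, 69 mm tall; point at its centre, 35 mm above its underside. Stands loose on the disc.
- plate: Melamine side plate, 170 mm across, 16 mm tall, loose on the tray to the robot's right; origin under its centre. Bystander.
- pink_lid: Silicone jam jar lid, 76 mm across, 17 mm tall with its knob, loose on the tray; origin under its centre. Bystander.
- mug: Mug with a handle, 76 mm across, 85 mm tall, loose on the tray beside the turntable to the robot's left; origin under its centre. Bystander. (Farther off, 0.79 m and more ahead of the robot, a fixed butter dish 71 mm tall and a napkin stand.)
- teaspoon: Steel teaspoon 150 mm long lying on the tray to the robot's left; origin under its middle. Bystander.
- toaster: White toaster, 290 x 170 mm, 180 mm tall, with a carriage lever and a small defrost toggle on its end; fixed, to the robot's left; origin under its centre. Bystander.
Not all that is in view belongs to the job. Leave any brown look-alike of the part that bears shaker_mid alone. What is shaped like the part that bears tin_mid but green is not meant.

How it is judged:
By the outcome, as a careful person would: the job done as asked, in the order asked, and still so for the second after the job is handed in, with the robot touching nothing.
It also fails if it takes over 51 s, if anything falls off the work surface, if the arm or the gripper's body presses on something with over 40 N, if the wrist force passes 120 N, or if a joint passes its speed limit or range.

### The arm

A 6-joint arm with a two-finger parallel gripper is mounted at the origin on the work surface. World frame = base frame: x ahead of the robot, y to its left, z up, the work surface at z = 0. Lengths are in m, angles in rad, forces in N, time in s.
With the tool pointing down it reaches from about 0.275 to 0.85 m from the base axis. Payload 5.2 kg.
Tool frame: the origin (TCP) lies at the very end of the fingers, on their centre line; the grasp point (between the pads) lies 19 mm behind it (env.grasp_offset is the distance from the TCP to the grasp point, in m); z points along the fingers, y is the direction in which the jaws open and shut (so a half turn about z gives the same grasp; the last joint's range is limited). The gripper opens to 85 mm and grips with 20 to 120 N. Pads are 22 mm wide; open, the fingers measure 114 mm over their backs; the gripper's body (76 mm by 85 mm) begins 54 mm behind the grasp point. The pads swing forward as they close: fully open they stand 13 mm farther back than shut.
Start: joints at [-1.467, 0.259, 1.535, -0, 1.348, -0.203], TCP at [0.166, -0.524, 0.206] pointing down, gripper open.
Joint ranges: [-3.14, 3.14], [-0.91, 2.08], [0.19, 2.58], [-1.22, 4.36], [0.22, 2.71], [-3.12, 3.12]. Speed limits (rad/s): [2.57, 2.57, 3.14, 3.14, 3.14, 3.14].

### API

Orientations are given as a rotation vector (axis times angle).
In Python, from rig import env gives the robot as it stands.
- The arm moves only by the tool drive_tool, never from a script. Its argument "series" is a list of rows, each a list of 3 entries, a list of its own where there are three numbers: the finger opening in m, from 0 to 0.0854, then the shift along the tool's x, y, z in m, then the turn, a rotation vector about the tool's x, y, z in rad. In form: [[hand, [x, y, z], [rx, ry, rz]], ...]. A call has 1 to 8 rows; each row shifts and turns the pose as measured when the row begins, along the tool's axes as they then stand; what a row does not reach is not made up. A row lasts 1/10 s, in which the tool goes at most 50 mm and 8.59 degrees, less where a joint would pass 70% of its speed; a pose out of reach is approached as far as the arm can. A call with a gripper value outside its range is refused whole. The fingers move at their own pace and stop on an object; "grip_force" is the grip in N (left out, the last holds). Time passes only in rows, so rows that do not move let the fingers close. It gives the time, the measured TCP pose, the force and the opening at its end, in the units of the state.
- env.state(): the state, without advancing time (a new reading comes with each control period).
- env.read_camera(name): name is "side" or "top"; returns (picture, depth): 384x512x3 uint8, blue, green, red; 384x512 float32, m along the optical axis (not along the pixel's ray), 0 where there is no reading.
- env.camera_info(name): a dict with "fx", "fy", "cx", "cy" (pixels), "k1" (the pictures are not rectified: a ray, as slopes to the right and down, at radius r is drawn at 1 + k1 r^2 times it, then the intrinsics apply), "rvec" (rotation vector, rad) and "tvec" (3), from world to camera coordinates, as OpenCV has them. Camera axes: x right, y down, z forward; pixel columns grow to the right and rows downward; lengths in m; the calibration is good to about 2 mm. A picture is of the moment at which its call begins. camera_info takes no time and is no camera call.
- env.job_done(): hands the job in, once; it reports no verdict.
The state is a dict: "time_s": time; "joint_pos": joint angles; "qvel": joint speeds; "tau": joint torques, N m; "tcp_pos": TCP position; "ee_rot": TCP orientation; "wrist_force": force on the tool from outside, world axes, zero at the start; "ft_torque": the same for the moment, N m; "grip_width": finger opening in m.
Only numpy, scipy, OpenCV 4.12 (cv2) and the standard library are available. Lean on these libraries where they do the work, as an engineer would, in place of code of your own. Each camera call takes 0.05 s, during which the arm holds its last target. There are 200 camera calls.

## Working session

There is one attempt and no reset: what is moved stays moved. The work goes in short steps, Python scripts to look and compute and a tool call to move; the robot and the scene stay as the last step left them, time stands still between calls to the robot, and variables do not carry over. Pictures are saved under pics/ and viewed, about 8 in all and at most 12, crops included, and the job is handed in when it is done.

Besides the shell and the picture viewer there is one more tool, called after ">>>" by a JSON object that holds its "method" and its "body", one argument or row to a line. drive_tool: Moves the arm, as the interface text tells. Its arguments: {"type":"object","properties":{"series":{"type":"array"},"grip_force":{"type":"number"}},"required":["series"]}

```bash
mkdir -p pics
cat > h.py <<'E'
import numpy as np,cv2
from rig import env
def snap(n,f):
    p,d=env.read_camera(n); cv2.imwrite(f'pics/{f}.png',p); np.save(f'pics/{f}.npy',d); return p,d
def world(n,d):
    c=env.camera_info(n);K=np.array([[c['fx'],0,c['cx']],[0,c['fy'],c['cy']],[0,0,1.]])
    h,w=d.shape;u,v=np.meshgrid(np.arange(w),np.arange(h))
    r=cv2.undistortPoints(np.stack([u,v],-1).reshape(-1,1,2).astype(float),K,np.array([c['k1'],0,0,0.])).reshape(h,w,2)
    P=np.dstack([r[...,0]*d,r[...,1]*d,d]);R=cv2.Rodrigues(np.array(c['rvec']))[0]
    W=(P-np.array(c['tvec']).ravel())@R; W[d<=0]=np.nan; return W
def pix(n,X):
    c=env.camera_info(n);K=np.array([[c['fx'],0,c['cx']],[0,c['fy'],c['cy']],[0,0,1.]])
    return cv2.projectPoints(np.array(X,float).reshape(-1,1,3),np.array(c['rvec']),np.array(c['tvec']),K,np.array([c['k1'],0,0,0.]))[0].reshape(-1,2)
E
python3 - <<'E'
from h import *
a,d=snap('top','t0');b,e=snap('side','s0')
for n in('top','side'): print({k:np.round(v,3).tolist() for k,v in env.camera_info(n).items()})
s=env.state();print({k:np.round(v,3).tolist() for k,v in s.items()})
E
```

```text
{'fx': 416.915, 'fy': 416.915, 'cx': 260.577, 'cy': 194.202, 'k1': -0.063, 'rvec': [2.126, -2.168, 0.181], 'tvec': [0.061, 0.545, 1.494]}
{'fx': 382.281, 'fy': 382.281, 'cx': 251.067, 'cy': 190.565, 'k1': -0.08, 'rvec': [0.531, -2.753, 1.066], 'tvec': [0.54, 0.18, 1.074]}
{'time_s': 0.1, 'joint_pos': [-1.467, 0.259, 1.536, -0.0, 1.348, -0.203], 'qvel': [-0.001, -0.001, -0.003, 0.002, -0.001, 0.002], 'tau': [0.003, -44.697, -29.125, -0.0, 0.006, 0.0], 'tcp_pos': [0.166, -0.524, 0.205], 'ee_rot': [-3.103, -0.48, -0.0], 'wrist_force': [-0.134, -0.136, -1.265], 'ft_torque': [-0.025, 0.004, -0.021], 'grip_width': 0.085}
```

View pics/t0.png

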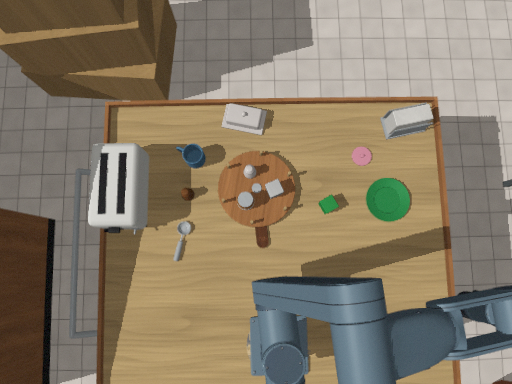

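View pics/s0.png

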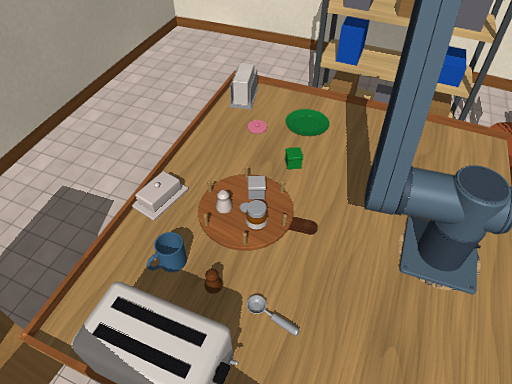

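The top view shows the turntable at (257,188) with its tongue at (262,236). On the disc are a round silver cap at (245,200), the square tin at (275,188) and the shaker at (250,171). The brown shaker at (187,194) and the green tin at (328,204) are the look-alikes. In the side view, the amber jar with its label is at (257,215). I'll measure and enlarge.

Run:
```python
from h import *
from scipy.optimize import least_squares
p=cv2.imread('pics/t0.png');d=np.load('pics/t0.npy');W=world('top',d)
vv,uu=np.mgrid[:384,:512]
near=np.hypot(uu-257,vv-188)<60
z=W[...,2]
m=near&(abs(z-.03)<.006)
pts=W[m][:,:2]
c,r=cv2.minEnclosingCircle(pts.astype(np.float32));print('disc',c,r)
c=np.array(c)
# tongue: z~.012 dark
m=near&(abs(z-.012)<.006)&(p.sum(2)<230)&(vv>215)
t=W[m][:,:2];print('tongue n',len(t),t.mean(0),np.degrees(np.arctan2(*(t.mean(0)-c)[::-1])), 'max r',np.linalg.norm(t-c,axis=1).max())
# objects
mm=(near&(z>.06)&(np.linalg.norm(W[...,:2]-c,axis=2)<.16)).astype(np.uint8)
n,l,s,ce=cv2.connectedComponentsWithStats(mm)
for i in range(1,n):
    q=W[l==i];top=q[q[:,2]>q[:,2].max()-.012];k=top[:,:2].mean(0)-c
    print(ce[i].round(),s[i,4],top.mean(0).round(4),'r',np.hypot(*k).round(4),'az',np.degrees(np.arctan2(k[1],k[0])).round(1))
a=cv2.resize(p[140:260,190:350],None,fx=4.5,fy=4.5,interpolation=2)
b=cv2.imread('pics/s0.png')[150:270,170:330];b=cv2.resize(b,None,fx=4.5,fy=4.5,interpolation=2)
cv2.imwrite('pics/c1.png',cv2.resize(np.vstack([a,b]),None,fx=.55,fy=.55,interpolation=3))
```

```text
disc (0.6148399114608765, 0.06621333956718445) 0.18647418916225433
tongue n 194 [0.3936004  0.04918333] -175.59831227286108 max r 0.259312504402093
[261. 152.] 9 [0.7002 0.0465 0.0731] r 0.0876 az -13.0
[228. 165.] 10 [0.6515 0.1679 0.0736] r 0.1081 az 70.2
[249. 170.] 90 [0.6302 0.0906 0.0956] r 0.0288 az 57.9
[289. 173.] 9 [ 0.6181 -0.0539  0.0719] r 0.1202 az -88.5
[274. 188.] 222 [0.5622 0.0039 0.0869] r 0.0816 az -130.2
[245. 200.] 231 [0.5207 0.1079 0.0996] r 0.103 az 156.1
[223. 200.] 9 [0.5231 0.187  0.0728] r 0.1517 az 127.2
[284. 208.] 4 [ 0.492  -0.0321  0.0704] r 0.1573 az -141.3
```

View pics/c1.png

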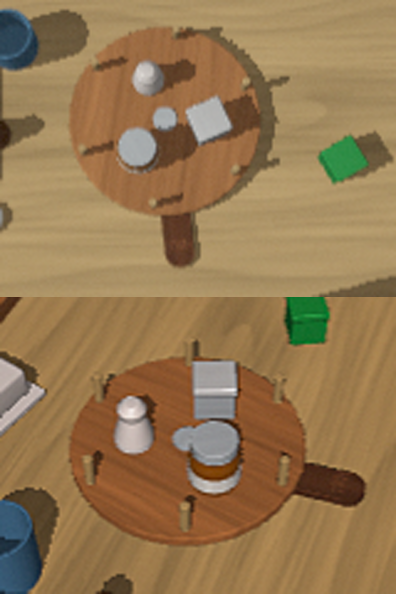

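```bash
cat > fit.py <<'E'
from h import *
from scipy.optimize import least_squares
def disc(f,cam='top',verbose=1,c0=(.571,.0675)):
    p=cv2.imread(f'pics/{f}.png');W=world(cam,np.load(f'pics/{f}.npy'));z=W[...,2]
    R=np.linalg.norm(W[...,:2]-np.array(c0),axis=2)
    n,l,s,ce=cv2.connectedComponentsWithStats(((z>.06)&(z<.105)&(R<.155)).astype(np.uint8))
    P=[];T=[]
    for i in range(1,n):
        q=W[l==i];t=q[q[:,2]>q[:,2].max()-.012].mean(0);r=np.hypot(*(t[:2]-c0))
        if s[i,4]>=3: P.append(t[:2]);T.append(.065 if r<.1 else .13)
        if verbose: print(ce[i].round(),s[i,4],t.round(4),r.round(3),np.degrees(np.arctan2(*(t[:2]-c0)[::-1])).round(1))
    return p,W,np.array(P),np.array(T)
E
python3 - <<'E'
from fit import *
p,W,P,T=disc('t0')
def f(x):
    o=P-x[:2];az=np.arctan2(o[:,1],o[:,0])-x[2]
    off=np.where(T>.1,np.pi/6,0);k=np.where(T>.1,np.pi/3,2*np.pi/3)
    az=off+np.round((az-off)/k)*k+x[2]
    return (o-T[:,None]*np.c_[np.cos(az),np.sin(az)]).ravel()
r=least_squares(f,[.571,.0675,np.radians(141)],loss='soft_l1',f_scale=.003)
print('centre',r.x[:2],'jar az',np.degrees(r.x[2]),'res mm',(f(r.x)*1e3).round(1))
c=r.x[:2]
z=W[...,2];R=np.linalg.norm(W[...,:2]-c,axis=2)
m=(z<.022)&(p.astype(int).sum(2)<210)&(R>.155)&(R<.23)&(W[...,0]<c[0]-.1)
n,l,s,ce=cv2.connectedComponentsWithStats(m.astype(np.uint8));i=1+s[1:,4].argmax();t=W[l==i]
print(ce[i],s[i,4],t[:,2].mean());
for lo,hi in((.155,.17),(.17,.185),(.185,.2),(.2,.215)):
    q=t[(R[l==i]>lo)&(R[l==i]<hi)];b=np.degrees(np.arctan2(q[:,1]-c[1],q[:,0]-c[0]))%360;print(b.min(),b.max(),b.mean())
E
```

```text
[261. 152.] 9 [0.7002 0.0465 0.0731] 0.131 -9.2
[228. 165.] 10 [0.6515 0.1679 0.0736] 0.129 51.3
[249. 170.] 90 [0.6302 0.0906 0.0956] 0.064 21.4
[289. 173.] 9 [ 0.6181 -0.0539  0.0719] 0.13 -68.8
[274. 188.] 222 [0.5622 0.0039 0.0869] 0.064 -97.9
[245. 200.] 225 [0.5207 0.1079 0.099 ] 0.065 141.2
[223. 200.] 9 [0.5231 0.187  0.0728] 0.129 111.9
[285. 208.] 9 [ 0.4901 -0.0349  0.0749] 0.131 -128.3
[251. 222.] 9 [0.4429 0.0871 0.0745] 0.13 171.3
centre [0.57098455 0.06689066] jar az 141.36859331610725 res mm [ 0.7 -0.9 -0.6 -0.6 -1.3  0.1 -0.3  0.2  0.9  1.3  0.5  0.4 -0.6 -1.
  0.2 -0.2  0.4  0.7]
[262.08024691 237.54938272] 162 0.01116931698995253
178.8184298207938 193.88550633255855 186.168473529652
179.9893433059818 192.42613727653873 186.2281618533129
179.89915087752394 192.26198674563943 185.3621650871957
180.89461931636617 190.4516179524102 185.74278640629942
```

Jar confirmed: it is the amber glass one with the steel cap, at (245,200). The axis is at (0.571, 0.067), the jar's azimuth is 141.4° and the tongue's is about 186°. That means turning the disc about +44.5°. I'll push the peg at 171.3° anticlockwise with shut fingers, tool y tangential. First I'll shut and orient the hand.

>>> {"method": "drive_tool", "body": {
  "series": [
    [0,[0,0,0],[0,0,0.131]],
    [0,[0,0,0],[0,0,0.131]],
    [0,[0,0,0],[0,0,0.131]],
    [0,[0,0,0],[0,0,0.131]],
    [0,[0,0,0],[0,0,0.131]],
    [0,[0,0,0],[0,0,0]]
  ],
  "grip_force": 20
}}

```text
time_s: 0.7
tcp_pos: [0.1659, -0.5216, 0.2021]
ee_rot: [-3.079, 0.581, 0.004]
wrist_force: [-1.0, -0.2, -0.3]
grip_width: 0.0002
```

```bash
cat > go.py <<'E'
import sys
from h import *
def rel(az,r,z,C=(.571,.0669)):
    s=env.state();R=cv2.Rodrigues(np.array(s['ee_rot']))[0]
    t=np.array([C[0]+r*np.cos(np.radians(az)),C[1]+r*np.sin(np.radians(az)),z]);p=np.array(s['tcp_pos'])
    o=p[:2]-C
    print('t',s['time_s'],'tcp',p.round(4),'R,az',np.hypot(*o).round(4),np.degrees(np.arctan2(o[1],o[0]))%360,'yaw x',np.degrees(np.arctan2(R[1,0],R[0,0])).round(2),'tilt',R[:,2].round(3))
    print('tool shift',(R.T@(t-p)).round(4),'F',np.round(s['wrist_force'],2),'w',s['grip_width'],'q',np.round(s['joint_pos'],2))
if __name__=='__main__': rel(*map(float,sys.argv[1:4]))
E
python3 go.py 148 .132 .2
```

```text
t 0.7 tcp [ 0.1659 -0.5216  0.2021] R,az 0.7144 235.45417379491465 yaw x -21.38 tilt [-0.001  0.009 -1.   ]
tool shift [ 0.033  -0.72    0.0074] F [-1.04 -0.23 -0.31] w 0.0001525111915469085 q [-1.47  0.26  1.54 -0.    1.35  0.48]
```

>>> {"method": "drive_tool", "body": {
  "series": [
    [0,[0.002,-0.045,0],[0,0,0]],
    [0,[0.002,-0.045,0],[0,0,0]],
    [0,[0.002,-0.045,0],[0,0,0]],
    [0,[0.002,-0.045,0],[0,0,0]],
    [0,[0.002,-0.045,0],[0,0,0]],
    [0,[0.002,-0.045,0],[0,0,0]],
    [0,[0.002,-0.045,0],[0,0,0]],
    [0,[0.002,-0.045,0],[0,0,0]]
  ]
}}

```text
time_s: 1.5
tcp_pos: [0.3094, -0.1834, 0.2018]
ee_rot: [-3.083, 0.549, 0.004]
wrist_force: [0.8, -0.3, -0.5]
grip_width: 0.0
```

```bash
python3 go.py 148 .132 .2
```

```text
t 1.5 tcp [ 0.3094 -0.1834  0.2018] R,az 0.3621 223.73475752817004 yaw x -20.18 tilt [-0.001  0.01  -1.   ]
tool shift [ 0.03   -0.3522  0.005 ] F [ 0.85 -0.3  -0.51] w 4.3788832138934726e-05 q [-0.86 -0.09  1.94  0.01  1.31  1.07]
```

>>> {"method": "drive_tool", "body": {
  "series": [
    [0,[0.004,-0.047,0],[0,0,0]],
    [0,[0.004,-0.047,0],[0,0,0]],
    [0,[0.004,-0.047,0],[0,0,0]],
    [0,[0.004,-0.047,0],[0,0,0]],
    [0,[0.004,-0.047,0],[0,0,0]],
    [0,[0.004,-0.047,0],[0,0,0]],
    [0,[0.004,-0.045,0],[0,0,0]],
    [0,[0.002,-0.025,0],[0,0,0]]
  ]
}}

```text
time_s: 2.3
tcp_pos: [0.4578, 0.1556, 0.2059]
ee_rot: [-3.093, 0.496, -0.004]
wrist_force: [0.2, -0.8, 0.9]
grip_width: -0.0001
```

```bash
python3 go.py 149 .133 .05
```

```text
t 2.3 tcp [0.4578 0.1556 0.2059] R,az 0.1438 141.89832324449904 yaw x -18.21 tilt [ 0.004  0.009 -1.   ]
tool shift [0.0053 0.021  0.1557] F [ 0.18 -0.84  0.93] w -6.745391856224818e-05 q [0.09 0.13 1.69 0.01 1.31 1.98]
```

>>> {"method": "drive_tool", "body": {
  "series": [
    [0,[0.005,0.021,0.02],[0,0,0]],
    [0,[0,0,0.03],[0,0,0]],
    [0,[0,0,0.03],[0,0,0]],
    [0,[0,0,0.0],[0,0,0]]
  ]
}}

```text
time_s: 2.7
tcp_pos: [0.458, 0.1404, 0.1236]
ee_rot: [-3.097, 0.455, -0.008]
wrist_force: [-1.3, 0.1, 0.1]
grip_width: 0.0005
```

Run:
```python
from go import *
rel(149,.133,.048)
snap('side','s1')
a=cv2.imread('pics/s1.png')[120:280,150:350];cv2.imwrite('pics/c2.png',cv2.resize(a,None,fx=3,fy=3,interpolation=2))
```

```text
t 2.7 tcp [0.458  0.1404 0.1236] R,az 0.1348 146.9522455718731 yaw x -16.72 tilt [ 0.007  0.01  -1.   ]
tool shift [0.0002 0.006  0.0756] F [-1.28  0.14  0.12] w 0.00047444223822121114 q [0.06 0.2  1.83 0.01 1.11 1.91]
```

View pics/c2.png

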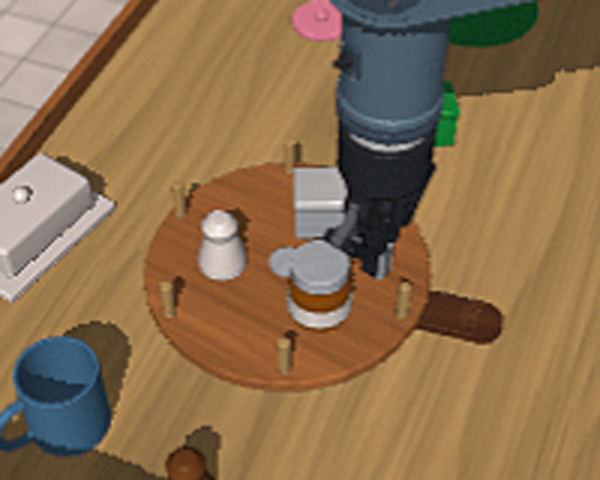

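The side crop shows the shut fingertips at crop (378,270), still above the disc. There is a linkage knuckle at (345,235). I'll check its clearance from the jar in the depth image before lowering.

Run:
```python
from h import *
s=env.state();p=np.array(s['tcp_pos']);R=cv2.Rodrigues(np.array(s['ee_rot']))[0]
print(pix('side',p))
W=world('side',np.load('pics/s1.npy'));T=(W-p)@R
im=cv2.imread('pics/s1.png').astype(int)
for lo in np.arange(-.11,.01,.01):
    m=(T[...,2]>lo)&(T[...,2]<=lo+.01)&(abs(T[...,0])<.07)&(abs(T[...,1])<.08)&(im.max(2)<110)&(np.ptp(im,axis=2)<45)
    q=T[m]
    if len(q)>2: print(round(lo,3),len(q),q.min(0).round(3),q.max(0).round(3))
```

```text
[[273.98664614 215.43323302]]
-0.11 46 [-0.02  -0.059 -0.11 ] [ 0.01   0.052 -0.101]
-0.1 56 [-0.019 -0.05  -0.1  ] [ 0.     0.044 -0.09 ]
-0.09 35 [-0.018 -0.043 -0.09 ] [ 0.01   0.032 -0.08 ]
-0.08 49 [-0.016 -0.034 -0.08 ] [ 0.006  0.031 -0.07 ]
-0.07 10 [-0.015 -0.015 -0.07 ] [-0.008  0.008 -0.06 ]
-0.06 11 [-0.013 -0.013 -0.058] [-0.006  0.003 -0.051]
-0.05 13 [-0.014 -0.014 -0.05 ] [ 0.002  0.    -0.042]
-0.04 18 [-0.014 -0.013 -0.04 ] [ 0.003  0.002 -0.031]
```

Fingers are within ±14 mm up to 70 mm above the tip, and the wider linkage stays above z = 0.118 with the tip at 0.05. That clears the jar top at 0.10, so I'll descend.

>>> {"method": "drive_tool", "body": {
  "series": [
    [0,[0,0.002,0.025],[0,0,-0.02]],
    [0,[0,0.002,0.025],[0,0,0]],
    [0,[0,0.002,0.02],[0,0,0]],
    [0,[0,0,0.0],[0,0,0]]
  ]
}}

```text
time_s: 3.15
tcp_pos: [0.4647, 0.1355, 0.0609]
ee_rot: [-3.1, 0.412, -0.032]
wrist_force: [-0.4, 0.0, 0.3]
grip_width: 0.0002
```

```bash
python3 go.py 160 .134 .050
```

```text
t 3.15 tcp [0.4647 0.1355 0.0609] R,az 0.1265 147.16350145583314 yaw x -15.15 tilt [ 0.022  0.011 -1.   ]
tool shift [-0.0132  0.0273  0.0102] F [-0.37  0.03  0.3 ] w 0.00018580702234338362 q [0.04 0.28 1.9  0.01 0.93 1.87]
```

```bash
cat >> go.py <<'E'
    s=env.state();R=cv2.Rodrigues(np.array(s['ee_rot']))[0];y=np.radians(float(sys.argv[1])-180)
    D=np.array([[np.cos(y),np.sin(y),0],[np.sin(y),-np.cos(y),0],[0,0,-1]])
    print('turn',cv2.Rodrigues(R.T@D)[0].ravel().round(3))
E
python3 go.py 157 .134 .050
```

```text
File "go.py", line 10
    s=env.state();R=cv2.Rodrigues(np.array(s['ee_rot']))[0];y=np.radians(float(sys.argv[1])-180)
IndentationError: unexpected indent
```

```bash
sed -i "s/^if __name__.*/if __name__=='__main__':\n    rel(*map(float,sys.argv[1:4]))/" go.py; python3 go.py 157 .134 .050
```

```text
t 3.15 tcp [0.4647 0.1355 0.0609] R,az 0.1265 147.16350145583314 yaw x -15.15 tilt [ 0.022  0.011 -1.   ]
tool shift [-0.0124  0.0203  0.0103] F [-0.37  0.03  0.3 ] w 0.00018580702234338362 q [0.04 0.28 1.9  0.01 0.93 1.87]
turn [-0.018 -0.017  0.137]
```

>>> {"method": "drive_tool", "body": {
  "series": [
    [0,[-0.008,0.006,0.006],[-0.018,-0.017,0.1]],
    [0,[-0.004,0.008,0.005],[0,0,0.037]],
    [0,[0,0.006,0],[0,0,0]],
    [0,[0,0,0],[0,0,0]]
  ]
}}

```text
time_s: 3.55
tcp_pos: [0.451, 0.1195, 0.0555]
ee_rot: [-3.077, 0.624, -0.015]
wrist_force: [-0.5, -0.0, -0.2]
grip_width: 0.0002
```

```bash
python3 go.py 160 .134 .050
```

```text
t 3.55 tcp [0.451  0.1195 0.0555] R,az 0.131 156.3057243444791 yaw x -22.92 tilt [ 0.01 -0.   -1.  ]
tool shift [-0.0029  0.0086  0.0055] F [-0.53 -0.04 -0.2 ] w 0.00022871921095972067 q [ 0.02  0.27  1.94 -0.    0.92  1.99]
turn [-0.003 -0.009 -0.051]
```

>>> {"method": "drive_tool", "body": {
  "series": [
    [0,[-0.002,0.005,0.004],[-0.003,-0.009,-0.05]],
    [0,[0,0.005,0.001],[0,0,-0.03]],
    [0,[0,0.006,0],[0,0,-0.045]],
    [0,[0,0.007,0],[0,0,-0.052]],
    [0,[0,0.007,0],[0,0,-0.052]],
    [0,[0,0.007,0],[0,0,-0.052]]
  ]
}}

```text
time_s: 4.15
tcp_pos: [0.4442, 0.0835, 0.0564]
ee_rot: [-3.136, 0.155, -0.021]
wrist_force: [-0.1, 0.2, -0.0]
grip_width: -0.0002
```

```bash
python3 go.py 200 .134 .050
```

```text
t 4.15 tcp [0.4442 0.0835 0.0564] R,az 0.1279 172.54208311631177 yaw x -5.67 tilt [ 0.013  0.001 -1.   ]
tool shift [0.007  0.0621 0.0063] F [-0.11  0.24 -0.03] w -0.00017360266030995138 q [-0.06  0.24  1.97  0.    0.91  1.6 ]
turn [ 0.    -0.014 -0.448]
```

```bash
cat > jar.py <<'E'
import sys
from fit import *
f=sys.argv[1];C=np.array([.571,.0669])
for cam in ('top','side'):
    snap(cam,f+cam);W=world(cam,np.load(f'pics/{f}{cam}.npy'));p=cv2.imread(f'pics/{f}{cam}.png').astype(int)
    z=W[...,2];R=np.linalg.norm(W[...,:2]-C,axis=2)
    m=(z>.062)&(z<.112)&(R<.15)&~((p.max(2)<110)&(np.ptp(p,axis=2)<45))
    n,l,s,ce=cv2.connectedComponentsWithStats(m.astype(np.uint8));print(cam)
    for i in range(1,n):
        q=W[l==i];t=q[q[:,2]>q[:,2].max()-.006];t=(t.max(0)+t.min(0))/2;o=t[:2]-C
        if s[i,4]>=4: print(ce[i].round(),s[i,4],t.round(4),'r',np.hypot(*o).round(3),'az',(np.degrees(np.arctan2(o[1],o[0]))%360).round(1))
E
python3 jar.py a
```

```text
top
[261. 152.] 9 [0.6987 0.0484 0.0772] r 0.129 az 351.8
[228. 165.] 9 [0.6501 0.1675 0.0793] r 0.128 az 51.8
[249. 170.] 82 [0.6296 0.0912 0.1017] r 0.063 az 22.5
[289. 173.] 10 [ 0.6174 -0.0538  0.0741] r 0.129 az 291.0
[274. 188.] 209 [0.5623 0.0048 0.0922] r 0.063 az 262.0
[245. 194.] 37 [0.5406 0.1051 0.1018] r 0.049 az 128.5
[223. 200.] 8 [0.5225 0.1867 0.0767] r 0.129 az 112.0
[285. 208.] 7 [ 0.4919 -0.0357  0.0731] r 0.13 az 232.4
side
[246. 168.] 17 [ 0.6185 -0.0495  0.0763] r 0.126 az 292.2
[256. 184.] 300 [0.5618 0.0076 0.0885] r 0.06 az 261.1
[209. 183.] 19 [0.6989 0.052  0.0745] r 0.129 az 353.4
[223. 198.] 155 [0.629  0.0961 0.0993] r 0.065 az 26.7
[256. 212.] 425 [0.5205 0.1111 0.1019] r 0.067 az 138.8
[286. 215.] 36 [0.434  0.091  0.1051] r 0.139 az 170.0
[206. 216.] 21 [0.6515 0.1728 0.0748] r 0.133 az 52.8
[244. 235.] 21 [0.5238 0.1923 0.0754] r 0.134 az 110.6
```

The disc has not moved although the tip should have reached the peg. I'll look.

Run:
```python
from h import *
s=env.state();print(pix('side',s['tcp_pos']))
a=cv2.imread('pics/aside.png')[150:270,200:340];cv2.imwrite('pics/c3.png',cv2.resize(a,None,fx=5,fy=5,interpolation=2))
```

```text
[[284.75748007 217.58397284]]
```

View pics/c3.png

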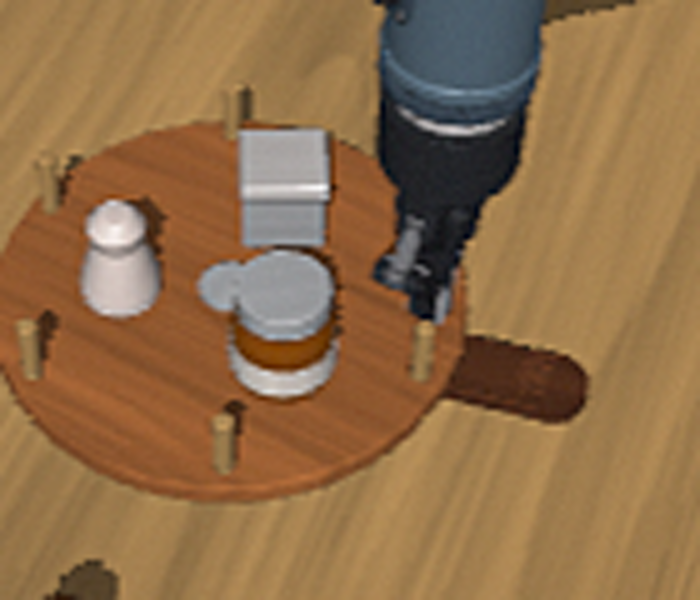

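Run:
```python
from h import *
s=env.state();p=np.array(s['tcp_pos']);R=cv2.Rodrigues(np.array(s['ee_rot']))[0]
W=world('side',np.load('pics/aside.npy'));im=cv2.imread('pics/aside.png')
for v in range(200,222,2): print(v,[(u,W[v,u].round(3).tolist(),im[v,u].tolist()) for u in (283,285,287,289)])
```

```text
200 [(283, [0.441, 0.131, 0.186], [51, 47, 47]), (285, [0.445, 0.097, 0.148], [29, 22, 24]), (287, [0.437, 0.108, 0.163], [31, 29, 27]), (289, [0.433, 0.101, 0.157], [35, 30, 30])]
202 [(283, [0.442, 0.125, 0.171], [29, 27, 27]), (285, [0.446, 0.091, 0.133], [21, 18, 19]), (287, [0.441, 0.089, 0.132], [35, 32, 31]), (289, [0.433, 0.099, 0.147], [39, 32, 32])]
204 [(283, [0.439, 0.134, 0.174], [31, 26, 28]), (285, [0.436, 0.128, 0.168], [104, 100, 102]), (287, [0.438, 0.098, 0.136], [32, 30, 30]), (289, [0.432, 0.099, 0.139], [29, 23, 23])]
206 [(283, [0.437, 0.142, 0.176], [38, 33, 36]), (285, [0.434, 0.131, 0.165], [21, 17, 19]), (287, [0.434, 0.114, 0.146], [16, 14, 14]), (289, [0.432, 0.098, 0.13], [34, 26, 24])]
208 [(283, [0.436, 0.145, 0.172], [29, 22, 20]), (285, [0.434, 0.129, 0.155], [22, 22, 22]), (287, [0.434, 0.11, 0.134], [40, 36, 38]), (289, [0.433, 0.091, 0.112], [114, 108, 105])]
210 [(283, [0.448, 0.096, 0.103], [35, 32, 27]), (285, [0.442, 0.097, 0.107], [26, 24, 23]), (287, [0.437, 0.096, 0.108], [111, 108, 109]), (289, [0.432, 0.091, 0.105], [104, 99, 91])]
212 [(
[... 216 characters left out ...]
 80, 128]), (285, [0.444, 0.086, 0.076], [79, 127, 165]), (287, [0.437, 0.092, 0.086], [112, 111, 117]), (289, [0.442, 0.045, 0.029], [41, 85, 147])]
216 [(283, [0.447, 0.094, 0.075], [68, 110, 138]), (285, [0.441, 0.096, 0.08], [91, 146, 185]), (287, [0.438, 0.085, 0.069], [43, 81, 126]), (289, [0.44, 0.053, 0.031], [45, 80, 133])]
218 [(283, [0.446, 0.095, 0.067], [63, 104, 129]), (285, [0.441, 0.093, 0.068], [77, 121, 152]), (287, [nan, nan, nan], [42, 80, 137]), (289, [0.437, 0.061, 0.031], [42, 80, 135])]
220 [(283, [0.446, 0.094, 0.057], [69, 112, 141]), (285, [0.439, 0.097, 0.064], [70, 113, 142]), (287, [0.44, 0.07, 0.032], [40, 82, 142]), (289, [0.435, 0.068, 0.031], [47, 86, 143])]
```

The crop and depth agree: the fingertip ends at (287,214), z ≈ 0.086. That is about 28 mm above the reported TCP (0.056), so the fingers passed over the peg top and touched nothing. I'll back off, then lower with this offset in steps, checking by camera.

>>> {"method": "drive_tool", "body": {
  "series": [
    [0,[-0.002,-0.011,0],[0,-0.014,0.08]],
    [0,[-0.001,-0.013,0],[0,0,0.08]],
    [0,[-0.001,-0.013,0],[0,0,0.08]],
    [0,[-0.001,-0.002,0],[0,0,0.02]],
    [0,[0,0,0],[0,0,0]]
  ]
}}

```text
time_s: 4.75
tcp_pos: [0.4499, 0.1243, 0.0594]
ee_rot: [-3.08, 0.591, -0.007]
wrist_force: [-0.1, -0.1, -1.1]
grip_width: -0.0
```

```bash
python3 go.py 155 .133 .040
```

```text
t 4.75 tcp [0.4499 0.1243 0.0594] R,az 0.134 154.64077449887296 yaw x -21.71 tilt [ 0.006  0.005 -1.   ]
tool shift [0.0009 0.001  0.0194] F [-0.11 -0.11 -1.14] w -4.981224209526112e-06 q [0.03 0.27 1.93 0.01 0.94 1.97]
turn [-0.006 -0.003  0.057]
```

>>> {"method": "drive_tool", "body": {
  "series": [
    [0,[0,0,0.012],[-0.006,-0.003,0.05]],
    [0,[0,0,0.009],[0,0,0]],
    [0,[0,0,0],[0,0,0]]
  ]
}}

```text
time_s: 5.05
tcp_pos: [0.4513, 0.1247, 0.039]
ee_rot: [-3.069, 0.667, -0.005]
wrist_force: [-0.0, 0.3, -0.0]
grip_width: -0.0002
```

```bash
cat > tip.py <<'E'
import sys
from h import *
f=sys.argv[1]
snap('side',f);s=env.state();p=np.array(s['tcp_pos']);R=cv2.Rodrigues(np.array(s['ee_rot']))[0]
W=world('side',np.load(f'pics/{f}.npy'));T=(W-p)@R;im=cv2.imread(f'pics/{f}.png').astype(int)
g=(np.ptp(im,axis=2)<30)&(np.hypot(W[...,0]-p[0],W[...,1]-p[1])<.06)&(np.hypot(W[...,0]-.571,W[...,1]-.0669)>.105)&(W[...,2]>.034)
for lo in np.arange(.03,.17,.01):
    q=T[g&(W[...,2]>lo)&(W[...,2]<=lo+.01)]
    if len(q)>1: print(round(lo,3),len(q),q[:,:2].min(0).round(3),q[:,:2].max(0).round(3))
a=im[150:270,200:340].astype(np.uint8);cv2.imwrite(f'pics/{f}c.png',cv2.resize(a,None,fx=5,fy=5,interpolation=2))
E
python3 tip.py b; python3 go.py 155 .133 .028
```

```text
0.06 2 [-0.011 -0.006] [-0.007  0.006]
0.07 16 [-0.013 -0.014] [0.002 0.005]
0.08 13 [-0.012 -0.014] [-0.005  0.003]
0.09 15 [-0.012 -0.015] [-0.005  0.007]
0.1 9 [-0.013 -0.026] [-0.009  0.007]
0.11 44 [-0.016 -0.032] [0.011 0.028]
0.12 45 [-0.017 -0.043] [0.011 0.038]
0.13 47 [-0.019 -0.047] [-0.005  0.045]
0.14 48 [-0.019 -0.056] [0.013 0.056]
0.15 69 [-0.02 -0.06] [0.011 0.055]
0.16 66 [-0.022 -0.058] [0.004 0.055]
0.17 46 [-0.021 -0.045] [ 0.008 -0.01 ]
t 5.1 tcp [0.4516 0.1247 0.0394] R,az 0.1327 154.16707925563682 yaw x -24.53 tilt [ 0.004  0.001 -1.   ]
tool shift [-0.0004  0.002   0.0114] F [ 0.81 -0.13  0.14] w 9.515359965083947e-05 q [0.03 0.3  1.94 0.   0.89 2.03]
turn [-0.002 -0.003  0.008]
```

View pics/bc.png

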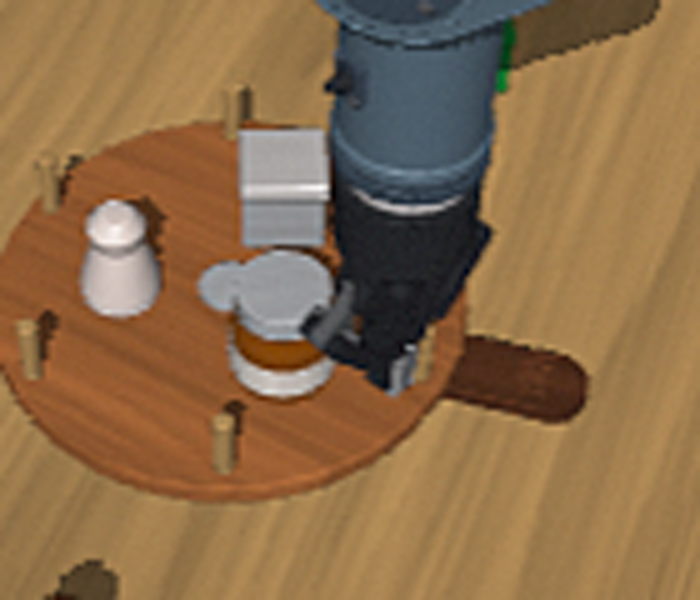

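The finger is now beside the peg with its tip at crop (395,388), z ≈ 0.067, and its linkage above z = 0.11. I'll lower 11 mm more, then push slowly.

>>> {"method": "drive_tool", "body": {
  "series": [
    [0,[-0.002,0.002,0.012],[-0.002,-0.003,0]],
    [0,[0,0.006,0.001],[0,0,-0.03]],
    [0,[0,0.006,0],[0,0,-0.045]],
    [0,[0,0.006,0],[0,0,-0.045]],
    [0,[0,0.006,0],[0,0,-0.045]]
  ]
}}

```text
time_s: 5.6
tcp_pos: [0.4399, 0.1007, 0.0244]
ee_rot: [-3.115, 0.398, -0.001]
wrist_force: [-0.7, 0.9, -0.3]
grip_width: -0.0003
```

```bash
python3 go.py 190 .134 .028; python3 jar.py c
```

```text
t 5.6 tcp [0.4399 0.1007 0.0244] R,az 0.1354 165.52279977912787 yaw x -14.57 tilt [ 0.001  0.001 -1.   ]
tool shift [ 0.0135  0.0555 -0.0037] F [-0.72  0.88 -0.34] w -0.0002925734398315984 q [-0.02  0.3   2.    0.    0.84  1.8 ]
turn [-0.001 -0.001 -0.429]
top
[258. 151.] 9 [0.7003 0.0575 0.0752] r 0.13 az 355.8
[248. 170.] 88 [0.6297 0.0931 0.0998] r 0.064 az 24.0
[226. 167.] 9 [0.6449 0.1749 0.0787] r 0.131 az 55.6
[288. 171.] 10 [ 0.6277 -0.0483  0.0791] r 0.128 az 296.2
[274. 187.] 212 [0.5642 0.0046 0.0893] r 0.063 az 263.8
[246. 195.] 54 [0.5355 0.1016 0.1021] r 0.05 az 135.7
[286. 206.] 8 [ 0.4968 -0.0392  0.0753] r 0.129 az 235.1
side
[243. 168.] 18 [ 0.6296 -0.048   0.0756] r 0.129 az 297.0
[255. 183.] 291 [0.5657 0.0063 0.0878] r 0.061 az 265.0
[207. 185.] 20 [0.7001 0.0621 0.0764] r 0.129 az 357.9
[223. 199.] 150 [0.6303 0.1002 0.0988] r 0.068 az 29.3
[258. 211.] 415 [0.5166 0.1065 0.1027] r 0.067 az 144.0
[207. 219.] 21 [0.6428 0.1775 0.0754] r 0.132 az 57.0
[289. 220.] 4 [0.4267 0.1026 0.0787] r 0.149 az 166.1
[286. 222.] 6 [0.4322 0.1089 0.0813] r 0.145 az 163.2
[248. 235.] 23 [0.5139 0.1875 0.0747] r 0.133 az 115.3
```

The disc is turning: pegs and shaker have moved about 4°, at under 1 N. Continuing.

>>> {"method": "drive_tool", "body": {
  "series": [
    [0,[0.0005,0.0075,0],[0,0,-0.055]],
    [0,[0.0005,0.0075,0],[0,0,-0.055]],
    [0,[0.0005,0.0075,0],[0,0,-0.055]],
    [0,[0.0005,0.0075,0],[0,0,-0.055]],
    [0,[0.0005,0.0075,0],[0,0,-0.055]],
    [0,[0.0005,0.0075,0],[0,0,-0.055]],
    [0,[0.0005,0.0075,0],[0,0,-0.055]],
    [0,[0,0.005,0],[0,0,-0.04]]
  ]
}}

```text
time_s: 6.5
tcp_pos: [0.4381, 0.0435, 0.0226]
ee_rot: [-3.126, -0.275, 0.001]
wrist_force: [0.4, 2.0, 0.7]
grip_width: 0.0001
```

```bash
python3 go.py 200 .134 .026; python3 jar.py d
```

```text
t 6.5 tcp [0.4381 0.0435 0.0226] R,az 0.1349 189.9769311965963 yaw x 10.04 tilt [-0.001  0.003 -1.   ]
tool shift [ 0.0029  0.0233 -0.0035] F [0.44 1.98 0.7 ] w 0.00012258295915016347 q [-0.16  0.29  2.02  0.    0.83  1.23]
turn [-0.003  0.    -0.174]
top
[244. 153.] 9 [0.6945 0.1089 0.0769] r 0.13 az 18.8
[278. 159.] 10 [ 0.6634 -0.0141  0.0883] r 0.123 az 318.8
[242. 175.] 87 [0.6153 0.1166 0.1004] r 0.067 az 48.3
[273. 179.] 211 [0.5954 0.0021 0.0911] r 0.069 az 290.6
[221. 180.] 10 [0.5939 0.1934 0.0768] r 0.129 az 79.8
[291. 192.] 9 [ 0.5493 -0.0624  0.0751] r 0.131 az 260.5
[233. 214.] 9 [0.4715 0.1512 0.077 ] r 0.13 az 139.7
side
[226. 172.] 18 [ 0.6698 -0.0121  0.0756] r 0.127 az 321.3
[267. 172.] 18 [ 0.5495 -0.0571  0.0757] r 0.126 az 260.2
[246. 182.] 309 [0.5943 0.0123 0.0881] r 0.059 az 293.1
[265. 206.] 405 [0.5082 0.081  0.1018] r 0.064 az 167.3
[202. 198.] 22 [0.6928 0.1166 0.0751] r 0.132 az 22.2
[225. 206.] 161 [0.6114 0.1222 0.0994] r 0.069 az 53.9
[220. 230.] 23 [0.5921 0.1988 0.0751] r 0.134 az 80.9
[268. 230.] 22 [0.4711 0.1524 0.076 ] r 0.131 az 139.4
```

Disc is now at about +28° (jar ≈169.5°). About 16.5° remain, so I'll do most of it and then slow down.

>>> {"method": "drive_tool", "body": {
  "series": [
    [0,[0.0005,0.0075,0],[0,0,-0.055]],
    [0,[0.0005,0.0075,0],[0,0,-0.055]],
    [0,[0.0005,0.0075,0],[0,0,-0.055]],
    [0,[0.0005,0.006,-0.001],[0,0,-0.045]],
    [0,[0,0.003,0],[0,0,-0.02]],
    [0,[0,0.002,0],[0,0,-0.01]]
  ]
}}

```text
time_s: 7.2
tcp_pos: [0.4475, 0.0135, 0.0223]
ee_rot: [-3.069, -0.64, 0.005]
wrist_force: [0.0, 1.0, 1.2]
grip_width: 0.0
```

```bash
python3 go.py 206.5 .134 .026
cat > fine.py <<'E'
import sys
from fit import *
f=sys.argv[1];snap('top',f);p,W,P,T=disc(f,verbose=0)
C=np.array([.571,.0669]);o=P-C;k=abs(np.hypot(*o.T)-.13)<.006;o=o[k]
a=np.degrees(np.arctan2(o[:,1],o[:,0]))%60;print('pegs mod60',a.round(1),'jar from pegs',np.median((a+30)%60-30).round(2)+150)
print((P[~k]-C).round(4))
# tongue by colour, on z=.012 plane
z=W[...,2];R=np.linalg.norm(W[...,:2]-C,axis=2)
m=(z<.022)&(p.astype(int).sum(2)<210)&(R>.155)&(R<.23)&(W[...,0]<C[0]-.1)
n,l,s,ce=cv2.connectedComponentsWithStats(m.astype(np.uint8))
if n>1:
    i=1+s[1:,4].argmax();t=W[l==i][:,:2]-C;print('tongue',s[i,4],np.degrees(np.arctan2(*t.mean(0)[::-1]))%360)
E
python3 fine.py e
```

```text
t 7.2 tcp [0.4475 0.0135 0.0223] R,az 0.1346 203.3868839304317 yaw x 23.57 tilt [-0.004  0.005 -1.   ]
tool shift [ 0.0007  0.0073 -0.0037] F [0.01 0.96 1.19] w 2.190266771805755e-06 q [-0.22  0.3   2.    0.01  0.84  0.93]
turn [-0.007  0.002 -0.051]
pegs mod60 [32.9 33.1 33.1 32.9 32.9] jar from pegs 122.92
[[ 0.0361 -0.0539]
 [ 0.0304  0.0584]
 [-0.0615  0.0115]
 [-0.0579 -0.0269]
 [-0.0858 -0.0193]]
tongue 64 186.823110037221
```

>>> {"method": "drive_tool", "body": {
  "series": [
    [0,[0,0.0025,-0.001],[-0.004,0,-0.02]],
    [0,[0,0.0025,0],[0,0,-0.02]],
    [0,[0,0.002,0],[0,0,-0.01]],
    [0,[0,0,0],[0,0,0]]
  ]
}}

```text
time_s: 7.65
tcp_pos: [0.4504, 0.0072, 0.0232]
ee_rot: [-3.055, -0.723, 0.004]
wrist_force: [0.1, -0.1, 0.1]
grip_width: 0.0
```

```bash
python3 go.py 206.5 .134 .026; python3 fine.py f
```

```text
t 7.65 tcp [0.4504 0.0072 0.0232] R,az 0.1346 206.34573128346398 yaw x 26.62 tilt [-0.003  0.001 -1.   ]
tool shift [ 0.0006  0.0004 -0.0028] F [ 0.1  -0.13  0.06] w 2.4822053194841094e-05 q [-0.23  0.3   2.    0.    0.84  0.87]
turn [-0.003  0.002  0.002]
pegs mod60 [35.8 35.6 35.9 35.4 35.9] jar from pegs 125.84
[[ 0.0393 -0.0529]
 [ 0.0264  0.0598]
 [-0.0614  0.0068]
 [-0.0798 -0.0263]]
tongue 52 187.6655532097487
```

Run:
```python
from h import *
# tongue outline at start, colour only, on plane z=.012
p=cv2.imread('pics/t0.png');C=np.array([.571,.0669])
W=world('top',np.ones(p.shape[:2]));c=env.camera_info('top');R=cv2.Rodrigues(np.array(c['rvec']))[0];o=-R.T@np.array(c['tvec']).ravel()
d=W-o;X=o+d*((.012-o[2])/d[...,2])[...,None]
r=np.linalg.norm(X[...,:2]-C,axis=2);az=np.degrees(np.arctan2(X[...,1]-C[1],X[...,0]-C[0]))%360
L=p.astype(int).sum(2);m=(r>.16)&(r<.23)&(az>165)&(az<210)
for th in(160,190,210,230,260):
    k=(m&(L<th)).astype(np.uint8);n,l,s,ce=cv2.connectedComponentsWithStats(k);i=1+s[1:,4].argmax();q=(X[l==i][:,:2]).astype(np.float32)
    t=q.mean(0)-C;v=cv2.fitLine(q,2,0,.01,.01).ravel()
    print(th,s[i,4],np.degrees(np.arctan2(t[1],t[0]))%360,'line',np.degrees(np.arctan2(v[1],v[0]))%180+180,cv2.minAreaRect(q))
a=p[212:252,240:285];cv2.imwrite('pics/tg.png',cv2.resize(a,None,fx=10,fy=10,interpolation=0))
```

```text
Traceback (most recent call last):
ValueError: attempt to get argmax of an empty sequence
```

Jar is at about 185.8°. I'll back off, rise and move the hand away, then check the jar against the tongue with a clear view.

>>> {"method": "drive_tool", "body": {
  "series": [
    [0,[-0.003,-0.01,0],[0,0,0]],
    [0,[-0.003,-0.008,-0.01],[0,0,0]],
    [0,[0,0,-0.04],[0,0,0]],
    [0,[0,0,-0.05],[0,0,0]],
    [0,[0,0,-0.05],[0,0,0]],
    [0,[-0.03,0.03,0],[0,0,0]],
    [0,[-0.03,0.03,0],[0,0,0]],
    [0,[-0.03,0.03,0],[0,0,0]]
  ]
}}

```text
time_s: 8.5
tcp_pos: [0.3925, -0.0945, 0.1831]
ee_rot: [-3.052, -0.742, 0.003]
wrist_force: [-0.1, -0.4, 0.5]
grip_width: -0.0002
```

>>> {"method": "drive_tool", "body": {
  "series": [
    [0,[0,0.045,0],[0,0,0]],
    [0,[0,0.045,0],[0,0,0]],
    [0,[0,0.045,0],[0,0,0]],
    [0,[0,0.045,0],[0,0,0]],
    [0,[0,0.045,0],[0,0,0]],
    [0,[0,0.03,0],[0,0,0]],
    [0,[0,0,0],[0,0,0]]
  ]
}}

```text
time_s: 9.2
tcp_pos: [0.5072, -0.3278, 0.1889]
ee_rot: [3.051, 0.736, 0.001]
wrist_force: [0.3, -0.0, 0.4]
grip_width: 0.0
```

```bash
python3 go.py 206.5 .134 .026; python3 fine.py g; python3 jar.py g2|head -12
python3 - <<'E'
from h import *
C=np.array([.571,.0669])
for f in('t0','g'):
    p=cv2.imread(f'pics/{f}.png')
    W=world('top',np.ones(p.shape[:2]));c=env.camera_info('top');R=cv2.Rodrigues(np.array(c['rvec']))[0];o=-R.T@np.array(c['tvec']).ravel()
    d=W-o;X=o+d*((.012-o[2])/d[...,2])[...,None]
    r=np.linalg.norm(X[...,:2]-C,axis=2);az=np.degrees(np.arctan2(X[...,1]-C[1],X[...,0]-C[0]))%360
    L=p.astype(int).sum(2);m=(r>.16)&(r<.23)&(az>165)&(az<210)
    for th in(190,220,250,280):
        n,l,s,ce=cv2.connectedComponentsWithStats((m&(L<th)).astype(np.uint8))
        if n<2: continue
        i=1+s[1:,4].argmax();q=(X[l==i][:,:2]).astype(np.float32);t=q.mean(0)-C
        print(f,th,s[i,4],'az',(np.degrees(np.arctan2(t[1],t[0]))%360).round(2),'max r',np.linalg.norm(q-C,axis=1).max())
p=cv2.imread('pics/g.png');a=p[140:260,190:350];cv2.imwrite('pics/gc.png',cv2.resize(a,None,fx=4.5,fy=4.5,interpolation=2))
E
```

```text
t 9.2 tcp [ 0.5072 -0.3278  0.1889] R,az 0.3999 260.8123683895884 yaw x 27.13 tilt [ 0.001 -0.003 -1.   ]
tool shift [ 0.1029 -0.3242  0.1617] F [ 0.28 -0.04  0.44] w 2.929105872897806e-06 q [-0.76  0.36  1.43 -0.    1.35  0.34]
turn [0.004 0.    0.011]
pegs mod60 [36.  35.7 36.3 35.8 35.9 35.8] jar from pegs 125.85
[[ 0.0385 -0.0521]
 [ 0.0276  0.0599]
 [-0.0646 -0.0064]]
tongue 141 185.87984243569989
top
[270. 154.] 11 [0.6898 0.0138 0.0762] r 0.13 az 335.9
[235. 158.] 10 [0.6742 0.1419 0.0784] r 0.128 az 36.0
[270. 175.] 218 [0.6084 0.0144 0.09  ] r 0.064 az 305.4
[240. 179.] 87 [0.597  0.1239 0.1009] r 0.063 az 65.5
[291. 182.] 11 [ 0.5842 -0.0619  0.0756] r 0.129 az 275.9
[220. 190.] 10 [0.5615 0.1973 0.0743] r 0.131 az 94.2
[258. 204.] 216 [0.506  0.0614 0.1036] r 0.065 az 184.8
[278. 215.] 9 [ 0.4668 -0.0096  0.0737] r 0.129 az 216.3
[242. 219.] 9 [0.451  0.1194 0.0788] r 0.131 az 156.4
side
[257. 169.] 17 [ 0.5847 -0.0578  0.0765] r 0.125 az 276.3
t0 190 27 az 189.2 max r 0.18355096487144046
t0 220 157 az 185.8 max r 0.2160915197978235
t0 250 183 az 186.06 max r 0.218121065213393
t0 280 214 az 186.84 max r 0.21858844274165462
g 190 13 az 182.41 max r 0.2137164780484398
g 220 149 az 185.83 max r 0.2154919368116911
g 250 176 az 185.95 max r 0.2160915197978235
g 280 212 az 186.84 max r 0.21858844274165462
```

View pics/gc.png

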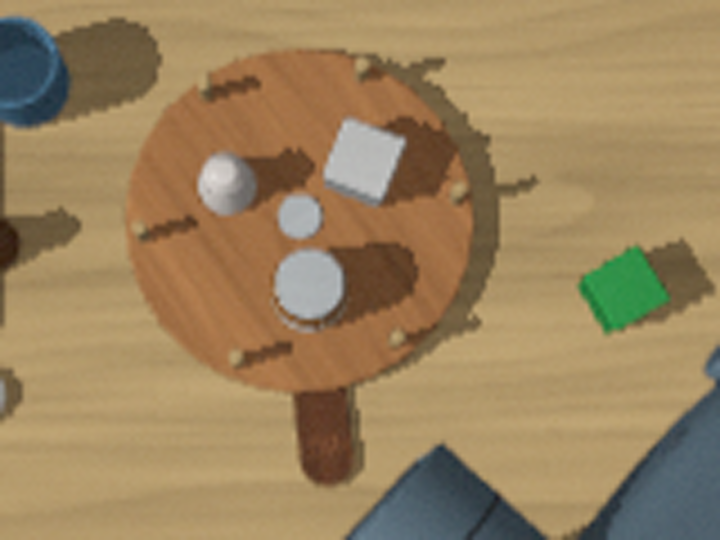

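The jar at crop (310,285) sits over the tongue at (326,440), in line with the hub at (300,217). Jar is at 185.8° and tongue at 185.9°. The hand is clear and everything is standing, so I'll hand in.

```bash
python3 -c "
from rig import env
print(env.job_done())"
```

```text
the job is handed in; nothing more can be done
None
```

The apricot jar now stands at the front of the turntable, in line with the tongue. I pushed one rim peg about 44.5° anticlockwise with shut fingertips, drew the hand about 0.4 m clear of the turntable axis and handed the job in at about 9.3 s.

**Last checks:**
- **Alignment:** with a clear view, the six pegs put the jar at 185.8° and the tongue at about 185.9°. The jar cap measured directly gave 184.8°, and the tongue readings ranged from 185.8° to 186.8° with the colour threshold.
- **Rest:** the peg angles were the same before and after the hand withdrew, so the disc was not moving.
- **Items on the disc:** jar, tin and shaker were all standing about 65 mm from the axis, as at the start.
- **Forces:** the largest wrist-force reading I saw while pushing was about 2 N.
- **Other things on the tray:** I steered clear of them but did not measure them again at the end.

**One disagreement:** the fingertips were about 28 mm higher than the reported tool position. On the first push they passed over the peg without touching anything. I found this from the depth image, lowered the hand to suit, and the second push worked.

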